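# Pin the griddle's rest ledge

## Task

Swing the griddle's metal rest ledge fully home by its wooden post, so that the hole in its yellow end knuckle comes over the hole in the yellow knuckle fixed to the griddle. Then take the long steel pin with the red knob from the rack and drop it upright through both holes until its collar sits on the ledge, and let go. Leave the black-knobbed short pin and the wooden tamper in the rack.

Things in the scene. Friction and masses are not known exactly. Their poses are not given: they have to be found in the camera images.
- ledge (a joint): Swing (rad) of the aluminium rest ledge, a tray 70 mm wide, its face 85 mm up, on a vertical hinge; 0 = home at a hard stop along the griddle's front, holes in line; grows (0.35-0.75 at start, limit 1) as the free end swings towards the robot. Stays where left; about 1 N at its post moves it. Free end: yellow knuckle 70x60x18 mm, 30 mm hole, 220 mm from the hinge axis.
- ledge_grip (a point): Grip point on the ledge's upright wooden post (20 mm diameter, 45 mm tall, standing on the ledge's face): on its axis, 24 mm above the face. It lies on the line from hinge axis (150 mm away) to the knuckle's hole (70 mm away).
- lug_hole (a point): Centre of the 30 mm through hole at the upper face (45 mm up) of the fixed yellow knuckle, 15 mm thick. z up; +y along the griddle's front to the ledge's hinge axis, 220 mm away; +x to the griddle (80 mm high, front 40 mm away). With the ledge home its hole is straight above, upper face 40 mm above this point, and its post's axis 70 mm along +y.
- lock_pin: The right pin, 0.1-0.2 kg: steel shank 16 mm thick, 70 mm long, lowest 12 mm tapering to 8 mm; collar 40 mm across, 5 mm thick; red knob 28 mm across, 38 mm tall. Origin at the tip, z up the pin; grip 99 mm above the tip. Starts upright in one of three sockets (40 mm deep, 80 mm apart in a row along the pin's own x) of a fixed wooden rack 46 mm high.
- short_pin: Bystander in the rack: like the right pin, but its shank is only 40 mm long and its knob black. Origin at the tip, z up.
- tamper: Bystander in the rack: pale wooden tamper of the same form, shank 52 mm, wooden knob. Origin at the tip, z up.
Not all that is in view belongs to the job. Leave any blue look-alike of the lock_pin alone.

How it is judged:
By the outcome, as a careful person would: the job done as asked, in the order asked, and still so for the second after the job is handed in, with the robot touching nothing.
It also fails if it takes over 56 s, if anything falls off the work surface, if the arm or the gripper's body presses on something with over 40 N, if the wrist force passes 120 N, or if a joint passes its speed limit or range.

## Robot

A 7-joint arm with a two-finger parallel gripper is mounted at the origin on the work surface. World frame = base frame: x ahead of the robot, y to its left, z up, the work surface at z = 0. Lengths are in m, angles in rad, forces in N, time in s.
With the tool pointing down it reaches from about 0.35 to 0.9 m from the base axis. Payload 8.1 kg.
Tool frame: the origin (TCP) lies midway between the tips of the shut fingers; the grasp point (between the pads) lies bot.pinch_z behind it (bot.pinch_z is the distance from the TCP to the grasp point, in m); z points along the fingers, y is the direction in which the jaws open and shut (so a half turn about z gives the same grasp; the last joint's range is limited). The gripper opens to 92 mm and grips with 3 to 60 N. Pads are 19 mm wide; open, the fingers measure 130 mm over their backs; the gripper's body (75 mm by 190 mm) begins 47 mm behind the grasp point.
Start: joints at [1.164, 0.434, 0.025, 1.573, -0.012, 1.134, -0.075], TCP at [0.187, -0.596, 0.227] pointing down, gripper open.
Joint ranges: [-2.62, 2.62], [-0.44, 2.09], [-1.27, 1.32], [0.08, 2.57], [-1.32, 4.46], [0.12, 2], [-2.74, 2.74]. Speed limits (rad/s): [2.22, 2.22, 3.01, 3.01, 3.14, 3.14, 3.14].

## Interface

Orientations are given as a unit quaternion [x, y, z, w].
In Python, from station import readout, imaging, ticket, bot gives the robot as it stands.
- The arm moves only by the tool step_arm, never from a script. Its argument "steps" is a list of rows, each a list of 7 numbers: the opening in per cent of the stroke, from 0 (shut) to 100 (fully open), then the shift along the tool's x, y, z in cm, then the turn, a rotation vector about the tool's x, y, z in degrees. A call has 1 to 20 rows; each row shifts and turns the commanded pose from where the row before left it, along the tool's axes as they then stand; what a row does not reach is not made up. A row lasts 1/10 s, in which the tool goes at most 50 mm and 8.59 degrees, less where a joint would pass 70% of its speed; a pose out of reach is approached as far as the arm can. A call with a gripper value outside its range is refused whole. The fingers move at their own pace and stop on an object; "squeeze" is the grip in N (left out, the last holds). Time passes only in rows, so rows that do not move let the fingers close. It gives the time, the measured TCP pose, the force and the opening at its end, in the units of the state.
- readout.observe(): the state, without advancing time (a new reading comes with each control period).
- imaging.read_camera(name): name is "scene" or "side" or "wrist"; returns a dict with "pixels" (420x560x3 uint8, red, green, blue), "z_map" (420x560 float32, m along the optical axis (not along the pixel's ray), 0 where there is no reading), "fx", "fy", "cx", "cy" (pixels), "world_to_cam" (4x4, takes a point from world to camera coordinates). Camera axes: x right, y up, looking along -z (the intrinsics and any distortion apply to the point x, -y, -z); pixel columns grow to the right and rows downward; lengths in m; the calibration is good to about 2 mm. A picture is of the moment at which its call begins.
- ticket.close_job(): hands the job in, once; it reports no verdict.
The state is a dict: "clock": time; "q": joint angles; "joint_vel": joint speeds; "joint_efforts": joint torques, N m; "eef_pos": TCP position; "orientation": TCP orientation; "force": force on the tool from outside, world axes, zero at the start; "moment": the same for the moment, N m; "width": finger opening in m.
Only numpy, scipy, OpenCV 4.12 (cv2) and the standard library are available. Lean on these libraries where they do the work, as an engineer would, in place of code of your own. Each camera call takes 0.05 s, during which the arm holds its last target. There are 200 camera calls.

## Working session

There is one attempt and no reset: what is moved stays moved. The work goes in short steps, Python scripts to look and compute and a tool call to move; the robot and the scene stay as the last step left them, time stands still between calls to the robot, and variables do not carry over. Pictures are saved under pics/ and viewed, about 8 in all and at most 12, crops included, and the job is handed in when it is done.

Besides the shell and the picture viewer there is one more tool, called after "Call:" by a JSON object that holds its "name" and its "arguments", one argument or row to a line. step_arm: Moves the arm, as the interface text tells. Its arguments: {"type":"object","properties":{"steps":{"type":"array"},"squeeze":{"type":"number"}},"required":["steps"]}

```bash
mkdir -p pics
cat > h.py <<'E'
import numpy as np,cv2
from station import readout, imaging, ticket, bot
def cam(n):
    c=imaging.read_camera(n); z=c["z_map"]; h,w=z.shape
    u,v=np.meshgrid(np.arange(w),np.arange(h))
    X=(u-c["cx"])/c["fx"]*z; Y=-(v-c["cy"])/c["fy"]*z
    P=np.stack([X,Y,-z,np.ones_like(z)],-1)@np.linalg.inv(c["world_to_cam"]).T
    P=P[...,:3]; P[z==0]=np.nan
    return c,c["pixels"],P
def save(n,im,s=1): cv2.imwrite(f"pics/{n}.png",cv2.resize(im[...,::-1],None,fx=s,fy=s,interpolation=cv2.INTER_CUBIC))
E
python3 - <<'E'
from h import *
ims=[]
for n in ("scene","side"):
    c,im,P=cam(n); np.savez(n+".npz",im=im,P=P); ims.append(im); print(n,[k for k in c], c["fx"])
save("a",np.vstack(ims),0.71)
save("a_scene",ims[0],1.4);save("a_side",ims[1],1.4)
print(bot.pinch_z,readout.observe())
E
```

```text
scene ['pixels', 'z_map', 'fx', 'fy', 'cx', 'cy', 'world_to_cam'] 484.3778152713618
side ['pixels', 'z_map', 'fx', 'fy', 'cx', 'cy', 'world_to_cam'] 478.8682915901302
0.0188 {'clock': 0.1, 'q': array([ 1.16436958,  0.4351694 ,  0.02494989,  1.5740049 , -0.01158681,
        1.13397059, -0.0750656 ]), 'joint_vel': array([ 1.41681837e-03, -1.54606979e-03,  2.08060159e-05, -2.17305245e-03,
       -1.14437136e-03,  4.67640154e-04,  1.14241042e-03]), 'joint_efforts': array([ 2.69671538e-03, -6.69123030e+01,  9.87940840e-01, -3.15145433e+01,
       -6.04877877e-02,  3.75085557e-02,  1.89142014e-05]), 'eef_pos': array([ 0.18680796, -0.59595757,  0.22601363]), 'orientation': array([ 9.88483690e-01,  1.51325806e-01, -1.70638859e-04, -6.82782666e-04]), 'force': array([ 0.66069495, -0.17176701, -0.03122972]), 'moment': array([-0.05272561, -0.02797776,  0.02157675]), 'width': 0.09202513599070673}
```

View pics/a_scene.png

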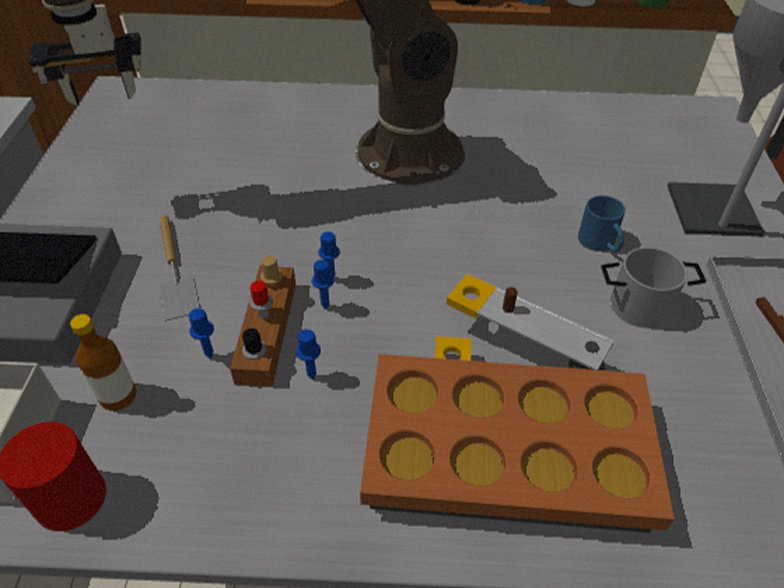

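View pics/a_side.png

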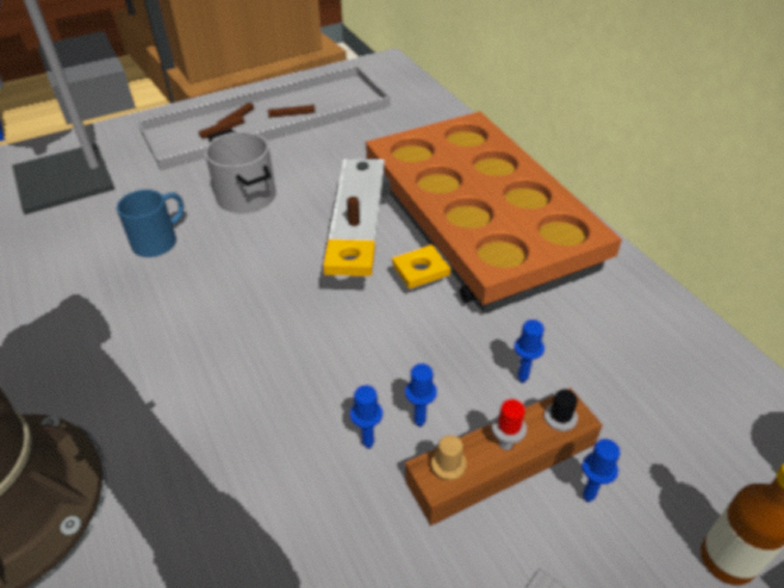

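Scene view (pixels in the 1.4x picture): the only red knob is at (260,293), in the rack's middle socket. Things it could be taken for are the black knob (253,340), the tamper (270,268), and the blue pins at (328,245), (322,275), (200,322) and (308,345). I choose the red one. The post is at (510,298), the ledge knuckle at (471,293) and the fixed knuckle at (453,350).

Run:
```python
from h import *
ims=[]
for n in ("scene","side"):
    d=np.load(n+".npz"); im,P=d["im"],d["P"]; hsv=cv2.cvtColor(im,cv2.COLOR_RGB2HSV); H,S,V=[hsv[...,i].astype(int) for i in range(3)]
    z=P[...,2]
    def comps(m,name,amin=15):
        k,l,st,ce=cv2.connectedComponentsWithStats(m.astype(np.uint8))
        for i in range(1,k):
            if st[i,4]<amin: continue
            q=P[l==i]; q=q[np.isfinite(q[:,0])]
            if not len(q): continue
            zt=np.percentile(q[:,2],95); t=q[q[:,2]>zt-.006]
            mm=(t[:,:2].min(0)+t[:,:2].max(0))/2
            print(n,name,"px",ce[i].round(),st[i,4],"ztop %.3f"%zt,"topmean",t.mean(0).round(3),"mid",mm.round(3),"ext",np.ptp(t[:,:2],axis=0).round(3))
    reg=np.isfinite(z)&(z<.16)&(P[...,0]>.2)&(P[...,0]<.9)&(abs(P[...,1])<.45)
    comps(reg&((H<5)|(H>175))&(S>200)&(V>120),"red")
    comps(reg&(H>100)&(H<130)&(S>180)&(z>.02),"blue")
    comps(reg&(H>20)&(H<30)&(S>200)&(V>120)&(z>.03)&(z<.1),"yellow",40)
    comps(reg&(z>.095)&(z<.14)&(S<250)&~((H>100)&(H<130)),"tall")
    comps(reg&(V<60)&(z>.04),"dark",15)
    save("c_"+n,im[180:290,110:250] if n=="scene" else im[215:380,240:460],3)
```

```text
scene red px [184. 204.] 62 ztop 0.120 topmean [ 0.569 -0.24   0.118] mid [ 0.569 -0.239] ext [0.022 0.023]
scene red px [ 49. 319.] 59 ztop 0.132 topmean [ 0.888 -0.432  0.129] mid [ 0.882 -0.433] ext [0.037 0.02 ]
scene blue px [232. 190.] 526 ztop 0.113 topmean [ 0.475 -0.14   0.111] mid [ 0.471 -0.141] ext [0.104 0.027]
scene blue px [143. 234.] 326 ztop 0.113 topmean [ 0.633 -0.327  0.112] mid [ 0.632 -0.328] ext [0.027 0.025]
scene blue px [220. 249.] 334 ztop 0.114 topmean [ 0.668 -0.146  0.112] mid [ 0.667 -0.146] ext [0.027 0.025]
scene yellow px [337. 209.] 419 ztop 0.087 topmean [0.534 0.12  0.084] mid [0.533 0.12 ] ext [0.089 0.081]
scene yellow px [323. 247.] 287 ztop 0.047 topmean [0.622 0.089 0.044] mid [0.625 0.089] ext [0.048 0.057]
scene tall px [456. 193.] 121 ztop 0.101 topmean [0.477 0.414 0.098] mid [0.471 0.419] ext [0.111 0.061]
scene tall px [192. 187.] 76 ztop 0.103 topmean [ 0.491 -0.238  0.1  ] mid [ 0.491 -0.237] ext [0.027 0.025]
scene tall px [184. 209.] 75 ztop 0.119 topmean [ 0.575 -0.243  0.117] mid [ 0.57  -0.242] ext [0.027 0.025]
scene tall px [18
[... 3971 characters left out ...]
mean [ 0.484 -0.24   0.1  ] mid [ 0.485 -0.239] ext [0.026 0.027]
side tall px [531. 356.] 342 ztop 0.138 topmean [ 0.709 -0.445  0.135] mid [ 0.712 -0.445] ext [0.029 0.01 ]
side dark px [182. 127.] 87 ztop 0.089 topmean [0.472 0.364 0.087] mid [0.472 0.369] ext [0.053 0.03 ]
side dark px [276. 134.] 19 ztop 0.053 topmean [0.678 0.283 0.051] mid [0.678 0.283] ext [0.008 0.006]
side dark px [250. 151.] 16 ztop 0.120 topmean [0.559 0.175 0.117] mid [0.559 0.174] ext [0.003 0.005]
side dark px [402. 290.] 324 ztop 0.090 topmean [ 0.643 -0.244  0.088] mid [ 0.644 -0.244] ext [0.025 0.023]
side dark px [524. 366.] 47 ztop 0.116 topmean [ 0.692 -0.444  0.114] mid [ 0.692 -0.444] ext [0.007 0.011]
```

View pics/c_side.png

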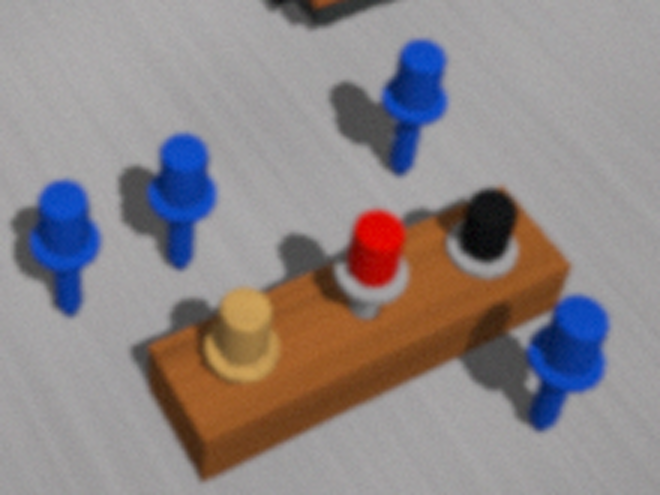

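The crop confirms the red knob is in the middle socket, with the tamper and black-knobbed pin on either side and the blue pins standing outside the rack. The pin is at about (0.567,-0.241), the post (0.568,0.180), the hinge (0.648,0.308) and the lug near (0.63,0.088). I'll move above the post.

Call:
{"name": "step_arm", "arguments": {
  "steps": [
    [100, 3, -3.1, 0, 0, 0, 0],
    [100, 3, -3.1, 0, 0, 0, 0],
    [100, 3, -3.1, 0, 0, 0, 0],
    [100, 3, -3.1, 0, 0, 0, 0],
    [100, 3, -3.1, 0, 0, 0, 0],
    [100, 3, -3.1, 0, 0, 0, 0],
    [100, 3, -3.1, 0, 0, 0, 0],
    [100, 3, -3.1, 0, 0, 0, 0],
    [100, 3, -3.1, 0, 0, 0, 0],
    [100, 3, -3.1, 0, 0, 0, 0],
    [100, 3, -3.1, 0, 0, 0, 0],
    [100, 3, -3.1, 0, 0, 0, 0],
    [100, 3, -3.1, 0, 0, 0, 0],
    [100, 3, -3.1, 0, 0, 0, 0],
    [100, 3, -3.1, 0, 0, 0, 0],
    [100, 3, -3.1, 0, 0, 0, 0],
    [100, 3, -3.1, 0, 0, 0, 0],
    [100, 3, -3.1, 0, 0, 0, 0],
    [100, 3, -3.1, 0, 0, 0, 0],
    [100, 2.6, -3.7, 0, 0, 0, 0]
  ]
}}

```text
clock: 2.1
eef_pos: [0.5695, 0.1798, 0.2262]
orientation: [0.989, 0.15, -0.0, 0.0]
force: [0.4, -0.6, -0.3]
width: 0.0919
```

Call:
{"name": "step_arm", "arguments": {
  "steps": [
    [60, 0, 0, 0, 0, 0, -6],
    [60, 0, 0, 0, 0, 0, -6],
    [60, 0, 0, 0, 0, 0, -6],
    [60, 0, 0, 0, 0, 0, -6],
    [60, 0, 0, 0, 0, 0, -6],
    [60, 0, 0, 0, 0, 0, -6],
    [60, 0, 0, 0, 0, 0, -6],
    [60, 0, 0, 0, 0, 0, -6],
    [60, 0, 0, 0, 0, 0, -6],
    [60, 0, 0, 0, 0, 0, 0],
    [60, 0, 0, 0, 0, 0, 0]
  ]
}}

```text
clock: 3.2
eef_pos: [0.5683, 0.179, 0.2264]
orientation: [0.813, 0.582, -0.0, -0.0]
force: [0.3, 0.4, -0.9]
width: 0.0553
```

```bash
cat >> h.py <<'E'
from scipy.spatial.transform import Rotation as R
def pose():
    s=readout.observe(); r=R.from_quat(s["orientation"]); M=r.as_matrix()
    print("t %.1f"%s["clock"],"tcp",s["eef_pos"].round(4),"phi %.1f"%np.degrees(np.arctan2(M[1,0],M[0,0])),"tilt",M[:2,2].round(4),"w %.4f"%s["width"],"F",s["force"].round(1)); return s,M
def go(p):  # shift in tool axes, cm
    s,M=pose(); print("shift cm",(M.T@(np.array(p)-s["eef_pos"])*100).round(2))
E
python3 - <<'E'
from h import *
s,M=pose()
c,im,P=cam("wrist"); save("w1",im,1.2); np.savez("w1.npz",im=im,P=P)
hsv=cv2.cvtColor(im,cv2.COLOR_RGB2HSV); H,S=hsv[...,0],hsv[...,1]; z=P[...,2]
for n,m in (("post",(z>.1)&(z<.135)),("yl",(H>20)&(H<30)&(S>180)&(z>.08)&(z<.09)),("yf",(H>20)&(H<30)&(S>180)&(z>.04)&(z<.05))):
    k,l,st,ce=cv2.connectedComponentsWithStats(m.astype(np.uint8))
    for i in range(1,k):
        if st[i,4]>150: q=P[l==i]; print(n,ce[i].round(),st[i,4],q.mean(0).round(4),((q.min(0)+q.max(0))/2).round(4),np.ptp(q,axis=0).round(3))
E
```

```text
t 3.2 tcp [0.5683 0.179  0.2264] phi 71.2 tilt [-0.0007 -0.0001] w 0.0553 F [ 0.3  0.4 -0.9]
post [281. 208.] 549 [0.5709 0.1831 0.1259] [0.5703 0.1807 0.1164] [0.02  0.02  0.033]
yl [266. 263.] 1986 [0.5326 0.1183 0.0858] [0.5345 0.1197 0.0855] [0.084 0.081 0.005]
yf [364. 238.] 1650 [0.6437 0.0939 0.0457] [0.6388 0.0887 0.0442] [0.07  0.062 0.008]
```

View pics/w1.png

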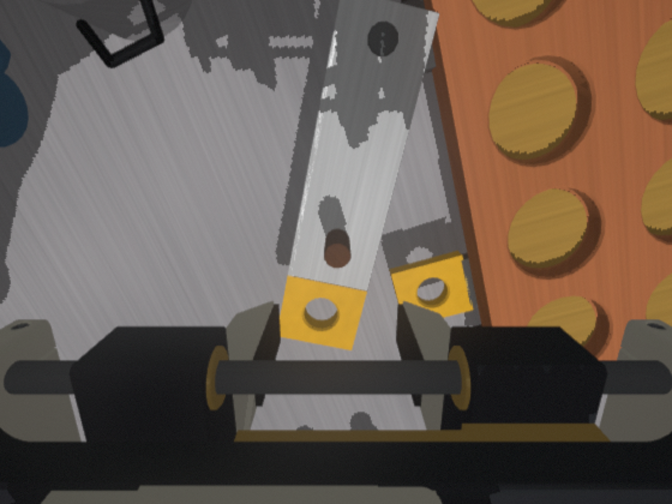

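The wrist view (1.2x) shows the post top at (336,246), the ledge hole (321,314), the lug hole (431,291) and the hinge (383,38). The jaw axis runs across the ledge as intended. Next I'll get precise circle fits.

```bash
cat >> h.py <<'E'
def ray(c,uv,z0):
    uv=np.atleast_2d(uv).astype(float)
    d=np.c_[(uv[:,0]-c["cx"])/c["fx"],-(uv[:,1]-c["cy"])/c["fy"],-np.ones(len(uv))]
    T=np.linalg.inv(c["world_to_cam"]); d=d@T[:3,:3].T; o=T[:3,3]
    return o+d*((z0-o[2])/d[:,2])[:,None]
def holes(c,im,P,z0,lo=-.006,hi=.006):
    hsv=cv2.cvtColor(im,cv2.COLOR_RGB2HSV); z=P[...,2]
    m=((hsv[...,0]>18)&(hsv[...,0]<32)&(hsv[...,1]>150)&(z>z0+lo)&(z<z0+hi)).astype(np.uint8)
    cs,hi=cv2.findContours(m,cv2.RETR_CCOMP,cv2.CHAIN_APPROX_NONE)
    for k,h in zip(cs,hi[0]):
        if h[3]>=0 and len(k)>25:
            q=ray(c,k[:,0],z0)[:,:2]; (x,y),r=cv2.minEnclosingCircle(q.astype(np.float32)*1000)
            A=np.c_[2*q,np.ones(len(q))]; f=np.linalg.lstsq(A,(q**2).sum(1),rcond=None)[0]
            print("hole z%.3f"%z0,k[:,0].mean(0).round(),"enc",round(x,1),round(y,1),"r",round(r,1),"fit",f[:2].round(4),"r",np.sqrt(f[2]+f[:2]@f[:2]).round(4))
E
python3 - <<'E'
from h import *
c,im,P=cam("wrist")
holes(c,im,P,.085);holes(c,im,P,.045)
print("hinge",ray(c,np.array([383,38])/1.2,.085))
z=P[...,2]; m=(z>.124)&(z<.14); q=P[m]; (xy,r)=cv2.minEnclosingCircle((q[:,:2]*1000).astype(np.float32)); print("post top",xy,r,q[:,2].mean())
# griddle front edge: orange top z~.08
hsv=cv2.cvtColor(im,cv2.COLOR_RGB2HSV)
m=(hsv[...,0]<14)&(hsv[...,1]>120)&(z>.074)&(z<.09); q=P[m]
b=[]
for y in np.arange(.06,.34,.01):
    s=q[abs(q[:,1]-y)<.003]
    if len(s)>20: b.append((y,s[:,0].min()))
b=np.array(b); 
for _ in range(3):
    p=np.polyfit(b[:,0],b[:,1],1); r=b[:,1]-np.polyval(p,b[:,0]); b=b[abs(r)<max(.0015,1.5*r.std())]
print("front slope dx/dy",p,len(b))
go([.5695,.1805,.095])
E
```

```text
hole z0.085 [267. 259.] enc 534.6 122.4 r 15.4 fit [0.5347 0.1223] r 0.0147
hole z0.045 [359. 241.] enc 637.1 91.5 r 15.7 fit [0.6372 0.0909] r 0.0146
hinge [[0.64877395 0.30947017 0.085     ]]
post top (570.458251953125, 180.64376831054688) 9.980754852294922 0.13032474602078825
front slope dx/dy [0.044433   0.67352042] 26
t 3.3 tcp [0.5684 0.1791 0.2266] phi 71.3 tilt [-0.0003 -0.0002] w 0.0550 F [ 0.7  0.8 -0.3]
shift cm [ 0.17  0.07 13.16]
```

Call:
{"name": "step_arm", "arguments": {
  "steps": [
    [60, 0.2, 0.15, 1.8, 0, 0, 0],
    [60, 0, 0, 1.8, 0, 0, 0],
    [60, 0, 0, 1.8, 0, 0, 0],
    [60, 0, 0, 1.8, 0, 0, 0],
    [60, 0, 0, 1.8, 0, 0, 0],
    [60, 0, 0, 1.8, 0, 0, 0],
    [60, 0, 0, 1.8, 0, 0, 0],
    [60, 0, 0, 0.8, 0, 0, 0],
    [60, 0, 0, 0, 0, 0, 0],
    [15, 0, 0, 0, 0, 0, 0],
    [15, 0, 0, 0, 0, 0, 0],
    [15, 0, 0, 0, 0, 0, 0],
    [15, 0, 0, 0, 0, 0, 0],
    [15, 0, 0, 0, 0, 0, 0],
    [15, 0, 0, 0, 0, 0, 0],
    [15, 0, 0, 0, 0, 0, 0]
  ],
  "squeeze": 8
}}

```text
clock: 4.9
eef_pos: [0.5704, 0.1805, 0.0929]
orientation: [0.812, 0.584, -0.0, 0.0]
force: [-1.6, -1.4, 4.7]
width: 0.0203
```

Run:
```python
from h import *
s,M=pose()
h=np.array([.649,.3095]); a0=np.arctan2(*(s["eef_pos"][:2]-h)[::-1]); a1=np.arctan2(*(np.array([.6372,.0909])-h)[::-1])
r=np.hypot(*(s["eef_pos"][:2]-h)); print(np.degrees([a0,a1]),r)
# rotate with the ledge: shift per row in tool frame, 3.5 deg/row
for d in (3.5,):
    n=np.degrees(a1-a0)/d; print("rows",n)
    p=s["eef_pos"][:2]; R2=lambda t:np.array([[np.cos(t),-np.sin(t)],[np.sin(t),np.cos(t)]])
    sh=(R2(np.radians(d))@(p-h)+h)-p; print("tool shift cm per row",(M[:2,:2].T@sh*100).round(3))
```

```text
t 4.9 tcp [0.5704 0.1805 0.0929] phi 71.4 tilt [-0.     -0.0003] w 0.0203 F [-1.6 -1.4  4.7]
[-121.35354044  -93.0898201 ] 0.15102698485320779
rows 8.075348669595567
tool shift cm per row [-0.176  0.905]
```

Call:
{"name": "step_arm", "arguments": {
  "steps": [
    [15, -0.095, 0.45, 0, 0, 0, -1.75],
    [15, -0.095, 0.45, 0, 0, 0, -1.75],
    [15, -0.095, 0.45, 0, 0, 0, -1.75],
    [15, -0.095, 0.45, 0, 0, 0, -1.75],
    [15, -0.095, 0.45, 0, 0, 0, -1.75],
    [15, -0.095, 0.45, 0, 0, 0, -1.75],
    [15, -0.095, 0.45, 0, 0, 0, -1.75],
    [15, -0.095, 0.45, 0, 0, 0, -1.75],
    [15, -0.095, 0.45, 0, 0, 0, -1.75],
    [15, -0.095, 0.45, 0, 0, 0, -1.75],
    [15, -0.095, 0.45, 0, 0, 0, -1.75],
    [15, -0.095, 0.45, 0, 0, 0, -1.75],
    [15, -0.095, 0.45, 0, 0, 0, -1.75],
    [15, -0.095, 0.45, 0, 0, 0, -1.75],
    [15, -0.095, 0.45, 0, 0, 0, -1.75],
    [15, 0, 0, 0, 0, 0, 0],
    [15, 0, 0, 0, 0, 0, 0]
  ]
}}

```text
clock: 6.6
eef_pos: [0.6357, 0.1604, 0.093]
orientation: [0.658, 0.753, 0.001, -0.0]
force: [1.4, 4.6, 0.8]
width: 0.0198
```

Call:
{"name": "step_arm", "arguments": {
  "steps": [
    [15, -0.04, 0.2, 0, 0, 0, 0],
    [15, -0.04, 0.2, 0, 0, 0, 0],
    [15, 0, 0, 0, 0, 0, 0],
    [15, 0, 0, 0, 0, 0, 0]
  ]
}}

```text
clock: 7.0
eef_pos: [0.6394, 0.1599, 0.093]
orientation: [0.658, 0.753, 0.001, -0.0]
force: [-0.3, 5.4, 1.3]
width: 0.0195
```

Run:
```python
from h import *
s,M=pose()
h=np.array([.649,.3095]); d=s["eef_pos"][:2]-h; print(np.degrees(np.arctan2(d[1],d[0])),np.hypot(*d)); print("force in tool",(M.T@s["force"]).round(1))
c,im,P=cam("wrist"); holes(c,im,P,.085)
```

```text
t 7.0 tcp [0.6394 0.1599 0.093 ] phi 97.7 tilt [0.0003 0.0011] w 0.0195 F [-0.3  5.4  1.3]
-93.6732327133068 0.14987995308642527
force in tool [ 5.3  0.4 -1.3]
```

Call:
{"name": "step_arm", "arguments": {
  "steps": [
    [15, 0, 0.15, 0, 0, 0, 0],
    [15, 0, 0.1, 0, 0, 0, 0],
    [15, 0, 0, 0, 0, 0, 0],
    [15, 0, 0, 0, 0, 0, 0]
  ]
}}

```text
clock: 7.45
eef_pos: [0.6394, 0.1599, 0.0929]
orientation: [0.658, 0.753, -0.002, -0.001]
force: [-10.6, 2.5, 8.7]
width: 0.0195
```

Call:
{"name": "step_arm", "arguments": {
  "steps": [
    [15, 0, 0.15, 0, 0, 0, 0],
    [15, 0, 0, 0, 0, 0, 0],
    [15, 0, 0, 0, 0, 0, 0]
  ]
}}

```text
clock: 7.75
eef_pos: [0.6395, 0.1597, 0.0925]
orientation: [0.658, 0.753, -0.003, -0.002]
force: [-13.8, 1.5, 10.5]
width: 0.0199
```

Call:
{"name": "step_arm", "arguments": {
  "steps": [
    [60, 0, -0.2, 0, 0, 0, 0],
    [60, 0, 0, 0, 0, 0, 0],
    [60, 0, 0, 0, 0, 0, 0],
    [60, 0, 0, 0, 0, 0, 0],
    [60, 0, 0, 0, 0, 0, 0],
    [60, 0, 0, -1, 0, 0, 0],
    [60, 0, 0, -2, 0, 0, 0],
    [60, 0, 0, -2, 0, 0, 0],
    [60, 0, 0, -2, 0, 0, 0],
    [60, 0, 0, -2, 0, 0, 0],
    [60, 0, 0, -2, 0, 0, 0],
    [60, 0, 0, -2, 0, 0, 0],
    [60, 0, 0, -1, 0, 0, 0],
    [60, 0, 0, 0, 0, 0, 0]
  ]
}}

```text
clock: 9.15
eef_pos: [0.6422, 0.1597, 0.2346]
orientation: [0.658, 0.753, 0.001, 0.001]
force: [-0.2, -0.0, 0.2]
width: 0.055
```

Run:
```python
from h import *
s,M=pose()
c,im,P=cam("wrist"); save("w2",im,1.2); holes(c,im,P,.085); holes(c,im,P,.045)
z=P[...,2]; m=(z>.124)&(z<.14); q=P[m]; (xy,r)=cv2.minEnclosingCircle((q[:,:2]*1000).astype(np.float32)); print("post top",xy,r)
```

```text
t 9.2 tcp [0.6422 0.1597 0.2346] phi 97.6 tilt [0.0028 0.0009] w 0.0550 F [-0.2 -0.   0.2]
hole z0.085 [267. 258.] enc 637.8 90.9 r 15.3 fit [0.6377 0.091 ] r 0.0145
post top (640.8851928710938, 159.1838836669922) 9.918087005615234
```

View pics/w2.png

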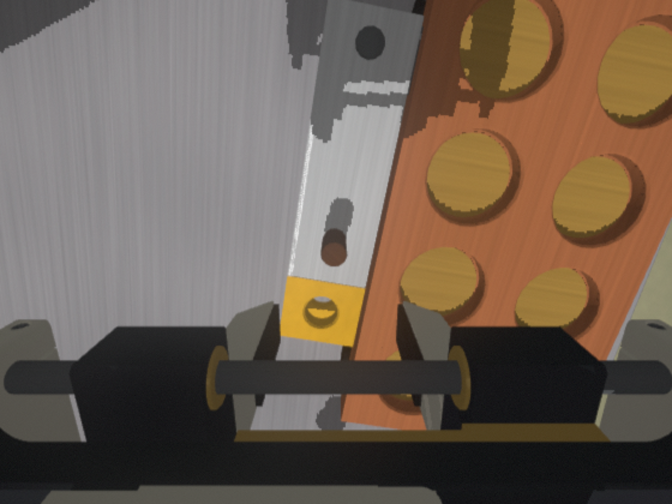

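The wrist view shows the ledge along the griddle front. Its hole, at px (321,311), is over the lug: (0.6377,0.0910) against (0.6372,0.0909). Now to the pin.

Call:
{"name": "step_arm", "arguments": {
  "steps": [
    [60, -3.9, -1.3, 0, 0, 0, 0],
    [60, -3.9, -1.3, 0, 0, 0, 0],
    [60, -3.9, -1.3, 0, 0, 0, 0],
    [60, -3.9, -1.3, 0, 0, 0, 0],
    [60, -3.9, -1.3, 0, 0, 0, 0],
    [60, -3.9, -1.3, 0, 0, 0, 0],
    [60, -3.9, -1.3, 0, 0, 0, 0],
    [60, -3.9, -1.3, 0, 0, 0, 0],
    [60, -3.9, -1.3, 0, 0, 0, 0],
    [60, -3.9, -1.2, 0, 0, 0, 0],
    [60, 0, 0, 0, 0, 0, 6],
    [60, 0, 0, 0, 0, 0, 6],
    [60, 0, 0, 0, 0, 0, 6],
    [60, 0, 0, 0, 0, 0, 6],
    [60, 0, 0, 0, 0, 0, 6],
    [60, 0, 0, 0, 0, 0, 6],
    [60, 0, 0, 0, 0, 0, 6],
    [60, 0, 0, 0, 0, 0, 6],
    [60, 0, 0, 0, 0, 0, 5],
    [60, 0, 0, 0, 0, 0, 0]
  ]
}}

```text
clock: 11.2
eef_pos: [0.565, -0.2444, 0.2315]
orientation: [0.925, 0.379, -0.001, -0.001]
force: [-0.4, -0.0, 0.8]
width: 0.0548
```

Run:
```python
from h import *
s,M=pose()
c,im,P=cam("wrist"); save("w3",im,1.2)
hsv=cv2.cvtColor(im,cv2.COLOR_RGB2HSV); H,S,V=[hsv[...,i].astype(int) for i in range(3)]; z=P[...,2]
m=((H<6)|(H>174))&(S>180)&(z>.1)&(z<.13); q=P[m]; zt=np.median(q[q[:,2]>.114][:,2]); t=q[q[:,2]>zt-.003]
xy,r=cv2.minEnclosingCircle((t[:,:2]*1000).astype(np.float32)); print(len(t),zt,xy,r)
go([xy[0]/1000,xy[1]/1000,zt-.033])
```

```text
t 11.2 tcp [ 0.565  -0.2444  0.2315] phi 44.6 tilt [-0.0019  0.0003] w 0.0548 F [-0.4 -0.   0.8]
590 0.11955907565464596 (568.9548950195312, -240.0742645263672) 12.898893356323242
t 11.2 tcp [ 0.5651 -0.2444  0.2317] phi 44.8 tilt [-0.0017  0.0003] w 0.0549 F [ 0.7 -0.1 -0.2]
shift cm [ 6.000e-01 -1.000e-02  1.451e+01]
```

View pics/w3.png

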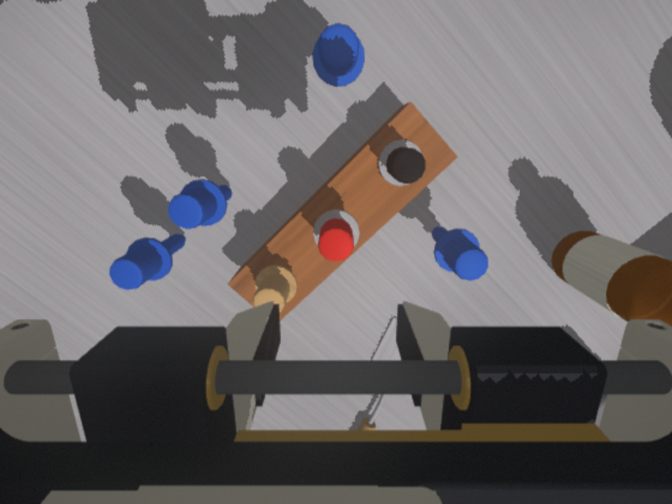

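The wrist view shows the red knob at (336,240) between the tamper (270,290) and the black knob (405,165). The finger paths along the jaw axis are clear, so I'll descend and grip.

Call:
{"name": "step_arm", "arguments": {
  "steps": [
    [60, 0.5, 0, 1.8, 0, 0, 0],
    [60, 0, 0, 1.8, 0, 0, 0],
    [60, 0, 0, 1.8, 0, 0, 0],
    [60, 0, 0, 1.8, 0, 0, 0],
    [60, 0, 0, 1.8, 0, 0, 0],
    [60, 0, 0, 1.8, 0, 0, 0],
    [60, 0, 0, 1.8, 0, 0, 0],
    [60, 0, 0, 1.8, 0, 0, 0],
    [60, 0, 0, 0, 0, 0, 0],
    [60, 0, 0, 0, 0, 0, 0]
  ]
}}

```text
clock: 12.25
eef_pos: [0.5689, -0.2409, 0.0886]
orientation: [0.925, 0.381, -0.0, -0.0]
force: [-0.5, -0.2, 0.1]
width: 0.0549
```

Call:
{"name": "step_arm", "arguments": {
  "steps": [
    [10, 0, 0, 0, 0, 0, 0],
    [10, 0, 0, 0, 0, 0, 0],
    [10, 0, 0, 0, 0, 0, 0],
    [10, 0, 0, 0, 0, 0, 0],
    [10, 0, 0, 0, 0, 0, 0],
    [10, 0, 0, 0, 0, 0, 0]
  ],
  "squeeze": 30
}}

```text
clock: 12.85
eef_pos: [0.5692, -0.2408, 0.0891]
orientation: [0.925, 0.38, 0.0, 0.0]
force: [-1.1, 1.3, 5.7]
width: 0.0277
```

Call:
{"name": "step_arm", "arguments": {
  "steps": [
    [10, 0, 0, -1, 0, 0, 0],
    [10, 0, 0, -1, 0, 0, 0],
    [10, 0, 0, -1.5, 0, 0, 0],
    [10, 0, 0, -1.5, 0, 0, 0],
    [10, 0, 0, -2, 0, 0, 0],
    [10, 0, 0, -2, 0, 0, 0],
    [10, 0, 0, -2, 0, 0, 0],
    [10, 0, 0, -2, 0, 0, 0],
    [10, 0, 0, -1, 0, 0, 0],
    [10, 0, 0, 0, 0, 0, 0],
    [10, 0, 0, 0, 0, 0, 0]
  ]
}}

```text
clock: 13.95
eef_pos: [0.5688, -0.241, 0.2284]
orientation: [0.925, 0.38, -0.0, -0.0]
force: [-0.6, 0.1, -3.2]
width: 0.0272
```

Run:
```python
from h import *
go([.6377,.0910,.229])
c,im,P=cam("side"); save("s4",im[140:400,180:560],2)
```

```text
t 13.9 tcp [ 0.5688 -0.241   0.2284] phi 44.6 tilt [-0.0004 -0.0001] w 0.0272 F [-0.6  0.1 -3.2]
shift cm [ 28.23 -18.78  -0.06]
```

View pics/s4.png

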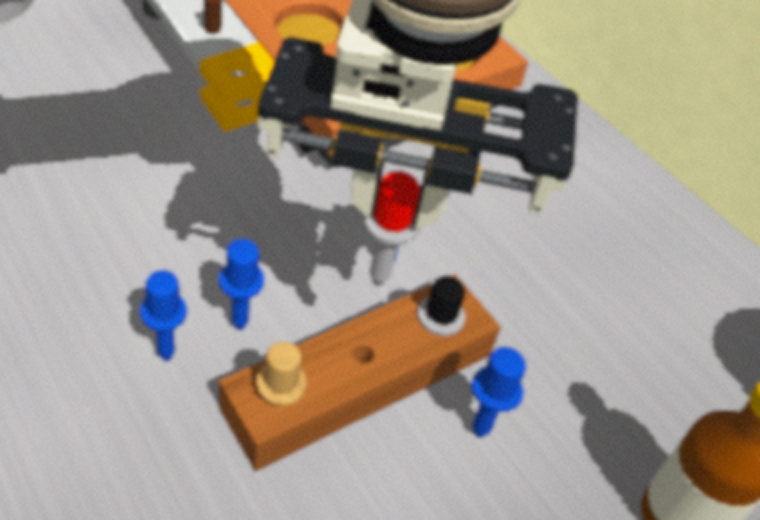

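The side view shows the pin held upright at (385,240), the middle socket empty, and the tamper and short pin still in the rack. Carrying it to above the holes.

Call:
{"name": "step_arm", "arguments": {
  "steps": [
    [10, 1.2, -0.8, 0, 0, 0, 0],
    [10, 2.2, -1.5, 0, 0, 0, 0],
    [10, 2.5, -1.7, 0, 0, 0, 0],
    [10, 2.5, -1.7, 0, 0, 0, 0],
    [10, 2.5, -1.7, 0, 0, 0, 0],
    [10, 2.5, -1.7, 0, 0, 0, 0],
    [10, 2.5, -1.7, 0, 0, 0, 0],
    [10, 2.5, -1.6, 0, 0, 0, 0],
    [10, 2.5, -1.6, 0, 0, 0, 0],
    [10, 2.5, -1.6, 0, 0, 0, 0],
    [10, 2.3, -1.5, 0, 0, 0, 0],
    [10, 1.5, -1.0, 0, 0, 0, 0],
    [10, 1.0, -0.7, 0, 0, 0, 0],
    [10, 0, 0, 0, 0, 0, 0],
    [10, 0, 0, 0, 0, 0, 0],
    [10, 0, 0, 0, 0, 0, 0]
  ]
}}

```text
clock: 15.6
eef_pos: [0.6377, 0.089, 0.2286]
orientation: [0.925, 0.379, -0.0, 0.0]
force: [-0.4, -0.6, -1.4]
width: 0.0273
```

Run:
```python
from h import *
go([.6375,.0910,.185])
c,im,P=cam("side"); save("s5",im[60:260,180:400],3)
# pin axis: collar & knob from side depth
hsv=cv2.cvtColor(im,cv2.COLOR_RGB2HSV); z=P[...,2]; d=np.hypot(P[...,0]-.6375,P[...,1]-.091)
m=(d<.03)&(z>.13)&(z<.24)
for a in np.arange(.14,.24,.008):
    k=m&(abs(z-a)<.004)
    if k.sum()>3: q=P[k]; v,u=np.nonzero(k); print("%.3f"%a,k.sum(),q.mean(0).round(4),u.min(),u.max(),np.median(v))
c2,im2,P2=cam("scene"); save("sc5",im2[150:300,260:460],4)
```

```text
t 15.6 tcp [0.6377 0.089  0.2286] phi 44.5 tilt [-0.0002 -0.0011] w 0.0273 F [-0.4 -0.6 -1.4]
shift cm [ 0.13 -0.16  4.36]
0.148 8 [0.6323 0.0863 0.1482] 299 303 150.0
0.156 18 [0.631  0.0849 0.1562] 297 304 147.0
0.164 27 [0.6314 0.0843 0.164 ] 297 305 144.0
0.172 28 [0.6324 0.0837 0.1721] 298 305 141.0
0.180 24 [0.6318 0.0839 0.18  ] 298 305 138.0
0.188 26 [0.6319 0.0834 0.1878] 298 305 135.0
0.196 28 [0.631  0.0837 0.1959] 298 305 131.0
0.204 22 [0.6313 0.0831 0.2035] 298 305 128.0
0.212 14 [0.631  0.0755 0.2151] 293 312 125.0
0.220 113 [0.6288 0.0801 0.2196] 292 312 122.0
0.228 59 [0.6283 0.0806 0.2284] 292 311 118.0
0.236 98 [0.6276 0.0817 0.2362] 287 315 115.0
```

View pics/s5.png

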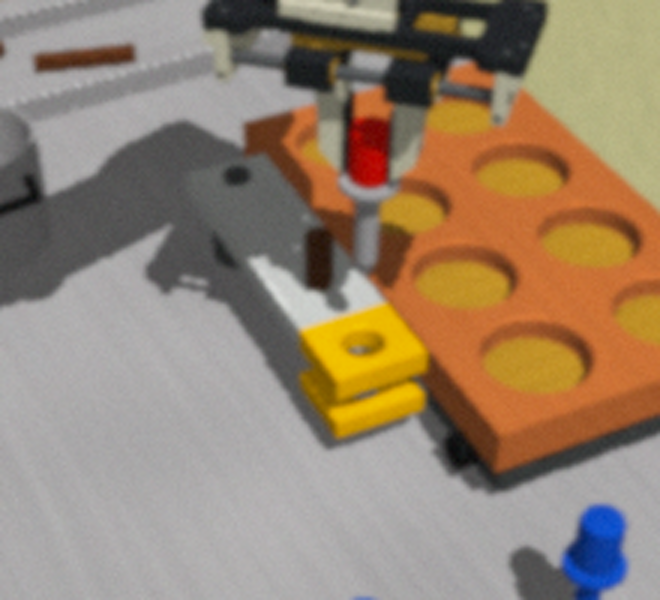

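The pin hangs upright: its shank column stays at px 301 over its whole length. In the crop, the ledge knuckle sits squarely over the fixed one. I'll line up and lower.

Call:
{"name": "step_arm", "arguments": {
  "steps": [
    [10, 0.13, -0.16, 1, 0, 0, 0],
    [10, 0, 0, 1.5, 0, 0, 0],
    [10, 0, 0, 1.5, 0, 0, 0],
    [10, 0, 0, 1, 0, 0, 0],
    [10, 0, 0, 1, 0, 0, 0],
    [10, 0, 0, 1, 0, 0, 0],
    [10, 0, 0, 1, 0, 0, 0],
    [10, 0, 0, 0, 0, 0, 0]
  ]
}}

```text
clock: 16.5
eef_pos: [0.6366, 0.0926, 0.147]
orientation: [0.925, 0.38, -0.001, -0.0]
force: [-0.2, 0.1, -1.5]
width: 0.0277
```

Call:
{"name": "step_arm", "arguments": {
  "steps": [
    [10, 0, 0, 0.7, 0, 0, 0],
    [10, 0, 0, 0.7, 0, 0, 0],
    [10, 0, 0, 0.7, 0, 0, 0],
    [10, 0, 0, 0.7, 0, 0, 0],
    [10, 0, 0, 0.7, 0, 0, 0],
    [10, 0, 0, 0.7, 0, 0, 0],
    [10, 0, 0, 0.3, 0, 0, 0],
    [10, 0, 0, 0, 0, 0, 0]
  ]
}}

```text
clock: 17.3
eef_pos: [0.6371, 0.0929, 0.1031]
orientation: [0.925, 0.38, -0.0, -0.0]
force: [-0.3, 0.5, -1.4]
width: 0.0276
```

Call:
{"name": "step_arm", "arguments": {
  "steps": [
    [10, 0, 0.1, 0.2, 0, 0, 0],
    [10, 0, 0.05, 0.2, 0, 0, 0],
    [10, 0, 0, 0.1, 0, 0, 0],
    [10, 0, 0, 0, 0, 0, 0],
    [10, 0, 0, 0, 0, 0, 0]
  ]
}}

```text
clock: 17.8
eef_pos: [0.6385, 0.0919, 0.0988]
orientation: [0.925, 0.38, 0.0, 0.0]
force: [0.0, 0.0, -1.4]
width: 0.0276
```

Call:
{"name": "step_arm", "arguments": {
  "steps": [
    [10, 0, 0, 0.1, 0, 0, 0],
    [10, 0, 0, 0, 0, 0, 0],
    [45, 0, 0, 0, 0, 0, 0],
    [45, 0, 0, 0, 0, 0, 0],
    [45, 0, 0, 0, 0, 0, 0],
    [45, 0, 0, 0, 0, 0, 0],
    [45, 0, 0, 0, 0, 0, 0],
    [45, 0, 0, -1, 0, 0, 0],
    [45, 0, 0, -2, 0, 0, 0],
    [45, 0, 0, -2, 0, 0, 0],
    [45, 0, 0, -2, 0, 0, 0],
    [45, 0, 0, -2, 0, 0, 0],
    [45, 0, 0, -2, 0, 0, 0],
    [45, -3, 0, -2, 0, 0, 0],
    [45, -3, 0, 0, 0, 0, 0],
    [45, -3, 0, 0, 0, 0, 0],
    [45, -3, 0, 0, 0, 0, 0],
    [45, 0, 0, 0, 0, 0, 0]
  ]
}}

```text
clock: 19.6
eef_pos: [0.551, 0.004, 0.2285]
orientation: [0.926, 0.378, -0.001, 0.001]
force: [-0.2, -0.3, 0.1]
width: 0.0413
```

Run:
```python
from h import *
pose()
c,im,P=cam("side"); a=cv2.resize(im[90:240,200:360],None,fx=2.5,fy=2.5)
c,i2,P2=cam("wrist"); b=cv2.resize(i2,(500,375)) 
save("end",np.hstack([a,b]) if a.shape[0]==375 else a)
for n,i,p in (("side",im,P),("wrist",i2,P2)):
    hsv=cv2.cvtColor(i,cv2.COLOR_RGB2HSV); H,S=hsv[...,0],hsv[...,1]; z=p[...,2]
    m=((H<5)|(H>175))&(S>190)&(np.hypot(p[...,0]-.638,p[...,1]-.091)<.03)&(z>.09)&(z<.2)
    q=p[m]
    if len(q): zt=np.percentile(q[:,2],90); t=q[q[:,2]>zt-.004]; print(n,len(q),"top",zt,t.mean(0).round(4))
    k=(np.hypot(p[...,0]-.638,p[...,1]-.091)<.024)&(z>.08)&(z<.096)&(S<80); 
    if k.sum(): print("collar z",np.median(p[k][:,2]),p[k].mean(0).round(4))
    r=(z>.124)&(z<.14)&(np.hypot(p[...,0]-.641,p[...,1]-.159)<.03)
    if r.sum(): print("post",p[r].mean(0).round(4))
```

```text
t 19.6 tcp [0.551  0.004  0.2285] phi 44.4 tilt [-0.0007 -0.0028] w 0.0413 F [-0.2 -0.3  0.1]
side 145 top 0.12679487588701413 [0.6352 0.0821 0.1261]
collar z 0.08838093986715212 [0.6326 0.0809 0.0886]
post [0.6359 0.1567 0.128 ]
collar z 0.09059883952482395 [0.6347 0.0855 0.0906]
post [0.6349 0.1519 0.1269]
```

View pics/end.png

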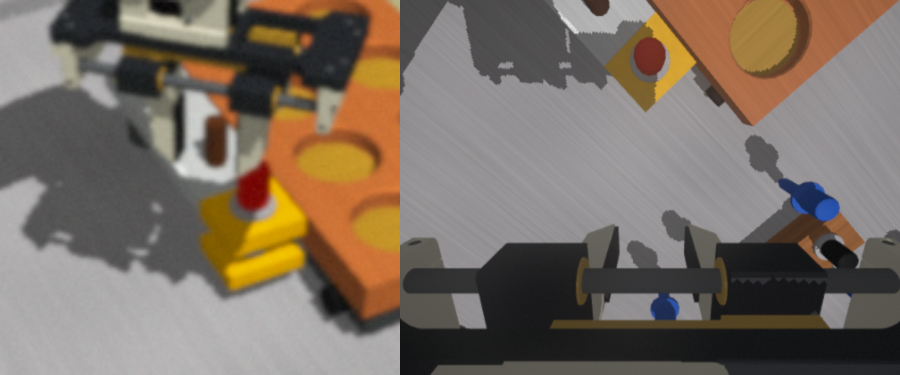

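The pin is upright with its collar flush on the ledge knuckle, collar top z about 0.090. One last check, with the arm clear, that the ledge stayed home and the rack is undisturbed.

Call:
{"name": "step_arm", "arguments": {
  "steps": [
    [45, -4, 0, -2, 0, 0, 0],
    [45, -4, 0, -2, 0, 0, 0],
    [45, -4, 0, -1, 0, 0, 0],
    [45, 0, 0, 0, 0, 0, 0],
    [45, 0, 0, 0, 0, 0, 0]
  ]
}}

```text
clock: 20.2
eef_pos: [0.4685, -0.0765, 0.2785]
orientation: [0.925, 0.38, 0.001, 0.0]
force: [-0.4, 0.5, -0.1]
width: 0.0411
```

Run:
```python
from h import *
pose()
for n in ("scene","side"):
    c,i,p=cam(n); z=p[...,2]; save("f_"+n,i[100:300] if n=="scene" else i,1.3)
    hsv=cv2.cvtColor(i,cv2.COLOR_RGB2HSV); H,S=hsv[...,0],hsv[...,1]
    for nm,x,y,lo,hi in (("post",.641,.1595,.125,.14),("knob",.638,.091,.122,.14),("black",.647,-.243,.084,.1),("tamper",.488,-.239,.096,.11)):
        q=p[(np.hypot(p[...,0]-x,p[...,1]-y)<.025)&(z>lo)&(z<hi)]
        if len(q): (a,b),r=cv2.minEnclosingCircle((q[:,:2]*1000).astype(np.float32)); print(n,nm,len(q),round(a,1),round(b,1),"r",round(r,1),"zmed",np.median(q[:,2]).round(4))
    m=(H>18)&(H<32)&(S>150)&(z>.08)&(z<.09)&(p[...,0]<.72); q=p[m]; print("yl",((q.min(0)+q.max(0))/2).round(4) if len(q) else 0)
```

```text
t 20.2 tcp [ 0.4685 -0.0765  0.2785] phi 44.6 tilt [ 0.0019 -0.0001] w 0.0411 F [-0.4  0.5 -0.1]
scene post 55 640.4 159.4 r 11.6 zmed 0.1286
scene knob 101 639.0 90.8 r 14.6 zmed 0.1266
scene black 92 647.7 -241.2 r 15.3 zmed 0.0882
scene tamper 72 490.2 -237.5 r 14.6 zmed 0.0997
yl [ 0.3671 -0.1091  0.0847]
side knob 99 636.4 91.2 r 15.2 zmed 0.1267
side black 184 644.0 -242.2 r 13.6 zmed 0.088
side tamper 218 484.6 -238.8 r 14.0 zmed 0.1001
yl [ 0.5833 -0.0643  0.0847]
```

View pics/f_side.png

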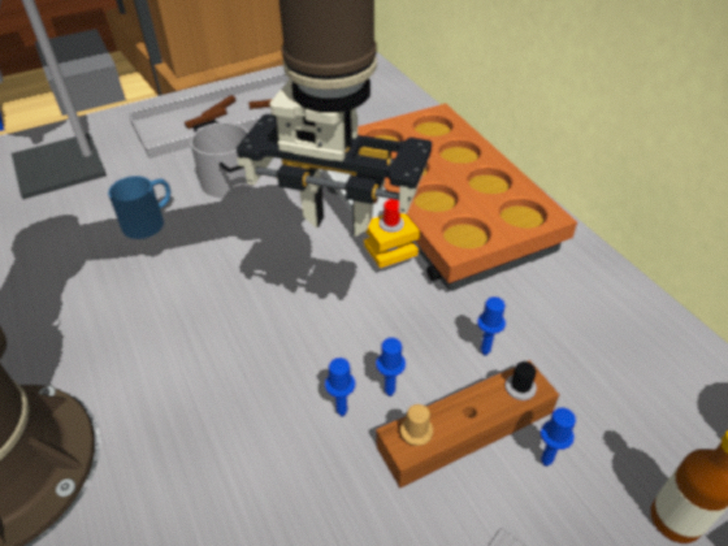

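The side view shows the red knob upright on the stacked yellow knuckles at (393,215). The tamper and short pin are still in the rack, and all four blue pins are standing. The post is at (0.640,0.159), its home spot, and the knob-top readings fit a seated pin. Handing in.

```bash
python3 -c "
from station import ticket
print(ticket.close_job())"
```

```text
the job is handed in; nothing more can be done
None
```

I swung the ledge home by its post until it met the hard stop. I then took the red-knobbed pin from the middle socket, lowered it through both holes, let go and backed the arm off. The job was handed in at about 20 s on the robot's clock.

- **Ledge:** before the pin went in, the ledge hole measured (0.6377, 0.0910) against (0.6372, 0.0909) for the fixed knuckle. Afterwards the post was still within 1 mm of its home position.
- **Pin:** it stands upright at about (0.638, 0.091). The collar top read 0.0884–0.0906 m against an expected 0.090, and the knob top 0.1267 against 0.128, so it is seated to within camera error.
- **Not touched:** the black-knobbed short pin and the tamper are still in the rack, and all four blue pins are standing.
- **Failed checks:** the final automatic reading of the yellow knuckle's position was useless because its mask picked up other things, and the side camera could not see the post in the last check. Both rest on the other views.

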